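Draw the orange filter plate from under its dust cover and present it

TASK

Two filter plates stand hidden under the hinged grey dust cover of the aluminium filter holder. Swing the cover up and right back so that it stays open by itself, draw the plate with the orange tab straight up out of its slot, and carry it to the white foam pad. Finish while still holding it there: upright and still, over the middle of the pad, with its lower edge roughly 10 cm above the pad; leave the blue plate in its slot and do not disturb the pad or the other loose things.

Things in the scene. Friction and masses are not known exactly. Their poses are not given: they have to be found in the camera images.
- filter_holder: Aluminium block fixed to the table, 100 (x) x 150 (y) x 40 mm high; origin at the centre of its underside; -x is its front, the +x side carries the hinge. Two slots in its top at x = -5 mm, y = +32 and -32 mm, each 49 (x) x 9 (y) mm, 36 mm deep, hold one plate each; which plate is in which slot varies.
- cover (a joint): Hinge angle of the grey dust cover, rad: 0 shut (starts up to 0.15 ajar), 1.57 straight up, 1.9 the stop, leaning back. Hinge friction (0.12 N m) holds it wherever it is left. Cover: open-bottomed hood 100 x 150 x 41 mm high, walls 3 mm, on top of the block.
- cover_hinge (a point): Midpoint of the cover's hinge line: the upper back edge of the block, at x = +50 mm, y = 0, z = 40 mm of the filter_holder frame. The line runs along the holder's y axis.
- cover_tab (a point): Grip point on the cover's black lifting tab: upright fin in the middle of the front wall, 10 mm thick (holder's y), 20 high, 38 mm out from the wall; free all round. Shut, the point is 122 mm in front of the hinge line, 20 mm above it, 22 mm out from the wall. Opening swings the fin up and back till it points up; it can turn between two fingers while the gripper keeps pointing down.
- orange_plate_tab (a point): Centre of the orange tab on top of the wanted plate (dark frame, amber glass, 40 to 85 g). Tab 26 (x) x 10 (y, pinch) x 20 mm high; the plate below is 46 x 6 x 50 mm; axes as the holder's, z up. The point is 60 mm above the plate's lower edge. In the slot, the lower 36 mm are inside and the point is 24 mm above the block's top. The two tabs are 64 mm apart, centre to centre.
- blue_plate_tab (a point): Centre of the blue grip tab of the other plate, the same but for its colour (blue tab, blue glass).
- pad: White foam pad lying loose on the table, 50 x 70 x 12 mm; origin at the centre of its underside, z up.
- window_cap: Loose round cap with pale face, 61 mm across, 13 mm high, lying on the table (bystander); origin at the centre of its underside.
- kf_ring_1: Loose metal ring with black seal, 41 mm across, 14 mm high, on the table (bystander); origin at the centre of its underside.
- kf_ring_2: Another such ring, 41 mm across, 14 mm high (bystander); origin at the centre of its underside.
- tweezers: Loose steel tweezers, 126 mm long, 9 mm high, lying on the table (bystander); origin at the centre of the underside.
There are look-alikes about, which are no part of the job. Leave any red look-alike of the pad alone.

How it is judged:
On the way, in this order (a step that is already met when the one before it is completed fails the run):
1. the cover is swung up and back, past 1.4 rad (value of joint cover above 1.4 rad), for 0.2 s.
2. the orange plate is drawn up clear of its slot, upright (z of orange_plate_tab in the frame of filter_holder above 0.105 m and angle between orange_plate_tab's own z axis and vertical below 0.35 rad and value of joint cover above 1.3 rad), for 0.1 s.
At the end, for the whole second after the job is handed in: The orange plate is held by the gripper, at rest (under 30 mm/s) and upright within 0.2 rad, its tab within 30 mm horizontally of the pad's centre and its lower edge 50 to 160 mm above the pad's top; the cover stands open past 1.3 rad; the blue plate is in its slot, within 12 mm of its start (horizontal distance between orange_plate_tab and pad below 0.03 m and z of orange_plate_tab in the frame of pad between 0.122 and 0.232 m and angle between orange_plate_tab's own z axis and vertical below 0.2 rad and linear speed of orange_plate below 0.03 m/s and contact force between the fingers and orange_plate above 1 N and value of joint cover above 1.3 rad and distance of blue_plate_tab from where it was at the start of the episode below 0.012 m); the arm keeps its last pose, push and grip.
It fails at once if the blue plate is pulled out of its slot (moved over 20 mm) (distance of blue_plate_tab from where it was at the start of the episode above 0.02 m).
It fails at once if the pad or another loose thing is shifted by over 25 mm (distance of any of pad, window_cap, kf_ring_1, kf_ring_2, tweezers from where it was at the start of the episode above 0.025 m).
It also fails if it takes over 51 s, if anything falls off the work surface, if the arm or the gripper's body presses on something with over 40 N, if the wrist force passes 120 N, or if a joint passes its speed limit or range.

ROBOT

A 6-joint arm with a two-finger parallel gripper is mounted at the origin on a cart in front of the work surface, level with it; the furniture and walls round the work are solid. World frame = base frame: x ahead of the robot, y to its left, z up, the work surface at z = 0. Lengths are in m, angles in rad, forces in N, time in s.
With the tool pointing down it reaches from about 0.35 to 0.975 m from the base axis. Payload 4.9 kg.
Tool frame: the origin (TCP) lies at the very end of the fingers, on their centre line; the grasp point (between the pads) lies 19 mm behind it; z points along the fingers, y is the line along which they close (so a half turn about z gives the same grasp; the last joint's range is limited). The gripper opens to 85 mm and grips with 20 to 120 N. Pads are 22 mm wide; open, the fingers measure 114 mm over their backs; the gripper's body (76 mm by 85 mm) begins 54 mm behind the grasp point. The pads swing forward as they close: fully open they stand 13 mm farther back than shut.
Start: joints at [-1.261, 0.053, 1.613, -0, 1.476, -0.119], TCP at [0.26, -0.568, 0.231] pointing down, gripper open.
Joint ranges: [-3.01, 3.01], [-1.01, 2.22], [0.06, 2.58], [-1.02, 4.17], [0.09, 2.62], [-3.14, 3.14]. Speed limits (rad/s): [2.57, 2.57, 3.14, 3.14, 3.14, 3.14].

INTERFACE

Orientations are given as a rotation vector (axis times angle).
In Python, from station import get_obs, get_image, finish_job gives the robot as it stands. The module is installed in compiled form; this text tells all that it offers.
- The arm moves only by the tool carry_out, never from a script. Its argument "rows" is a list of rows, each a list of 7 numbers: the turn, a rotation vector about the tool's x, y, z as a fraction of full scale, then the shift along the tool's x, y, z as a fraction of full scale, then the closure, from -1 (fully open) to 1 (shut). A call has 1 to 5 rows; each row is the pose to reach, as a shift and turn from the pose commanded when the call began, along the tool's axes at that moment, turning the shorter way round; what a row does not reach only later rows make up. Full scale, the value 1, is 300 mm for a shift and pi rad for a turn. A row lasts 1/10 s, in which the tool goes at most 50 mm and 8.59 degrees, less where a joint would pass 70% of its speed; a pose out of reach is approached as far as the arm can. A call with a number of a shift or a turn outside -1 to 1 is refused whole. A call with a gripper value outside its range is refused whole. The fingers move at their own pace and stop on an object; "force" is the grip in N (left out, the last holds). Time passes only in rows, so rows that repeat a pose let the fingers close. It gives the time, the measured TCP pose, the force, the opening and the grip force at its end, in the units of the state.
- get_obs(): the state, without advancing time (a new reading comes with each control period).
- get_image(name): name is "scene" or "top"; returns a dict with "img" (384x512x3 uint8, blue, green, red), "mtx" (3x3 intrinsics, pixels), "D" ([k1, k2, p1, p2, k3] as OpenCV has them; the pictures are not rectified), "R" (3x3) and "t" (3): a world point X has camera coordinates R X + t. Camera axes: x right, y down, z forward; pixel columns grow to the right and rows downward; lengths in m; the calibration is good to about 2 mm. A picture is of the moment at which its call begins. There is no depth.
- finish_job(): hands the job in; it is judged then, once.
The state is a dict: "t": time; "q": joint angles; "dq": joint speeds; "effort": joint torques, N m; "tool_pos": TCP position; "tool_rot": TCP orientation; "contact_force": force on the tool from outside, world axes, zero at the start; "wrist_torque": the same for the moment, N m; "opening": finger opening in m; "grip_force": force on a finger pad.
Only numpy, scipy, OpenCV 4.12 (cv2) and the standard library are available. Lean on these libraries where they do the work, as an engineer would, in place of code of your own. Each camera call takes 0.05 s, during which the arm holds its last target. There are 200 camera calls.

## Working session

There is one attempt and no reset: what is moved stays moved. The work goes in short steps, Python scripts to look and compute and a tool call to move; the robot and the scene stay as the last step left them, time stands still between calls to the robot, and variables do not carry over. Pictures are saved under pics/ and viewed, at most 10 in all, crops included, and the job is handed in when it is done.

Besides the shell and the picture viewer there is one more tool, called after "Call:" by a JSON object that holds its "fn" and its "kwargs", one argument or row to a line. carry_out: Moves the arm, as the interface text tells. Shift numbers are shares of 300 mm and turn numbers shares of pi rad, none past 1 either way. Its arguments: {"type":"object","properties":{"rows":{"type":"array"},"force":{"type":"number"}},"required":["rows"]}

```bash
mkdir -p pics; cat > h.py <<'E'
import numpy as np, cv2
from station import get_obs, get_image
def ray(c,uv):
    p=cv2.undistortPoints(np.array(uv,float).reshape(-1,1,2),c["mtx"],np.array(c["D"],float)).reshape(-1,2)
    d=np.c_[p,np.ones(len(p))]@np.array(c["R"]); o=-np.array(c["R"]).T@np.array(c["t"]); return o,d
def onz(c,uv,z):
    o,d=ray(c,uv); return o+d*((z-o[2])/d[:,2])[:,None]
def proj(c,X):
    return cv2.projectPoints(np.array(X,float).reshape(-1,3),cv2.Rodrigues(np.array(c["R"],float))[0],np.array(c["t"],float),c["mtx"],np.array(c["D"],float))[0].reshape(-1,2)
E
python3 - <<'E'
from h import *
for n in("scene","top"):
    c=get_image(n); cv2.imwrite(f"pics/{n}0.png",cv2.resize(c["img"],(780,585))); cv2.imwrite(f"pics/raw_{n}0.png",c["img"])
    print(n,-np.array(c["R"]).T@np.array(c["t"]))
print(get_obs())
E
```

```text
scene [-0.43762642 -0.68268294  0.71224789]
top [ 0.25828316 -0.00442983  1.09568483]
{'t': 0.1, 'q': array([-1.26100007e+00,  5.32997237e-02,  1.61415243e+00,  3.10327560e-06,
        1.47600682e+00, -1.19006440e-01]), 'dq': array([-0.0020987 , -0.00162949, -0.00263909,  0.00134495, -0.00093224,
        0.00223531]), 'effort': array([ 1.54297768e-04, -3.94900990e+01, -3.71363318e+01, -1.43157299e-04,
        3.90902802e-03, -4.39359354e-06]), 'tool_pos': array([ 0.25968839, -0.56787584,  0.230183  ]), 'tool_rot': array([-3.06784707e+00, -6.68017373e-01,  2.74243583e-04]), 'contact_force': array([-0.58420639, -0.43220553,  0.27937059]), 'wrist_torque': array([-0.02535124, -0.02286265,  0.04748473]), 'grip_force': 0.0, 'opening': 0.08520356345200392}
```

View pics/scene0.png

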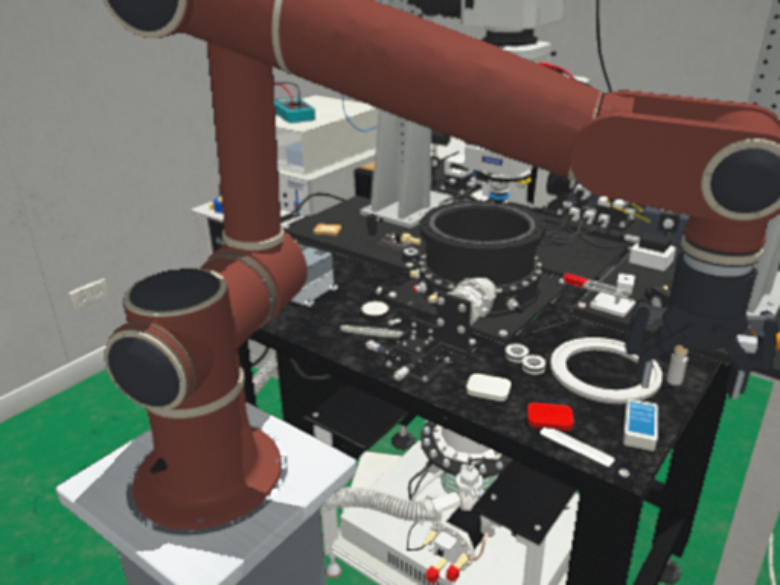

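View pics/top0.png

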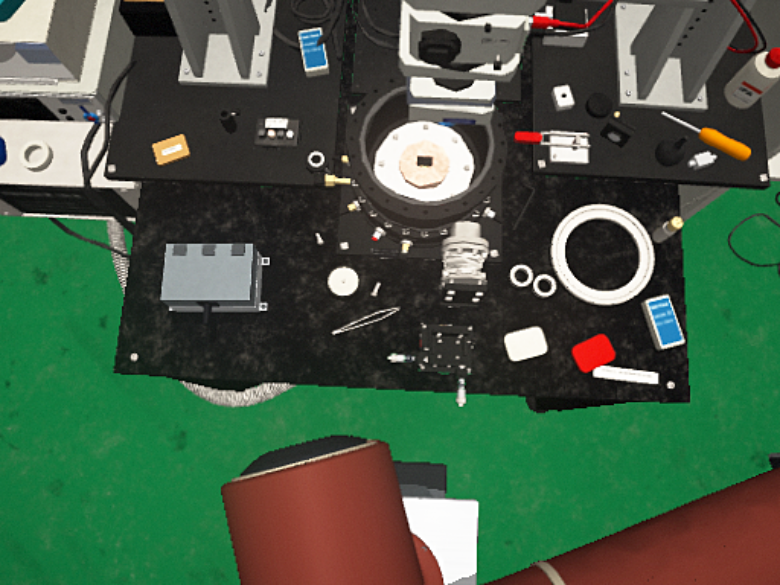

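The top view shows the grey cover at about (210,275) of the 780x585 picture, with its black fin at (207,310). The white pad is at (526,343) and the red look-alike at (593,352). The ring, cap and tweezers lie between the cover and the pad.

```bash
python3 - <<'E'
from h import *
c=get_image("top"); s=get_image("scene")
im=c["img"]
a=cv2.resize(im[145:220,95:185],(720,600),interpolation=cv2.INTER_CUBIC)
cv2.imwrite("pics/holder_top.png",a)
b=cv2.resize(s["img"][150:210,180:230],(500,600),interpolation=cv2.INTER_CUBIC); cv2.imwrite("pics/holder_scene.png",b)
# pad
m=cv2.inRange(im,(170,170,170),(255,255,255)); roi=np.zeros_like(m); roi[205:245,322:368]=255
ct=max(cv2.findContours(m&roi,cv2.RETR_EXTERNAL,cv2.CHAIN_APPROX_NONE)[0],key=cv2.contourArea)
P=onz(c,ct.reshape(-1,2),0.012)[:,:2].astype(np.float32); print("pad",cv2.minAreaRect(P*1000))
# cover
g=im.astype(int); m=((g.min(2)>85)&(g.max(2)-g.min(2)<45)).astype(np.uint8)*255
roi[:]=0; roi[150:212,100:172]=255
ct=max(cv2.findContours(m&roi,cv2.RETR_EXTERNAL,cv2.CHAIN_APPROX_NONE)[0],key=cv2.contourArea)
print(cv2.minAreaRect(ct)); P=onz(c,ct.reshape(-1,2),0.081)[:,:2].astype(np.float32); print("cover@81",cv2.minAreaRect(P*1000))
E
```

```text
pad ((420.50250244140625, -234.66404724121094), (49.05851364135742, 69.65711212158203), 16.88956069946289)
((135.0, 178.0), (36.0, 60.0), 90.0)
cover@81 ((503.861328125, 316.5969543457031), (95.63139343261719, 151.013916015625), 2.916290044784546)
```

View pics/holder_top.png

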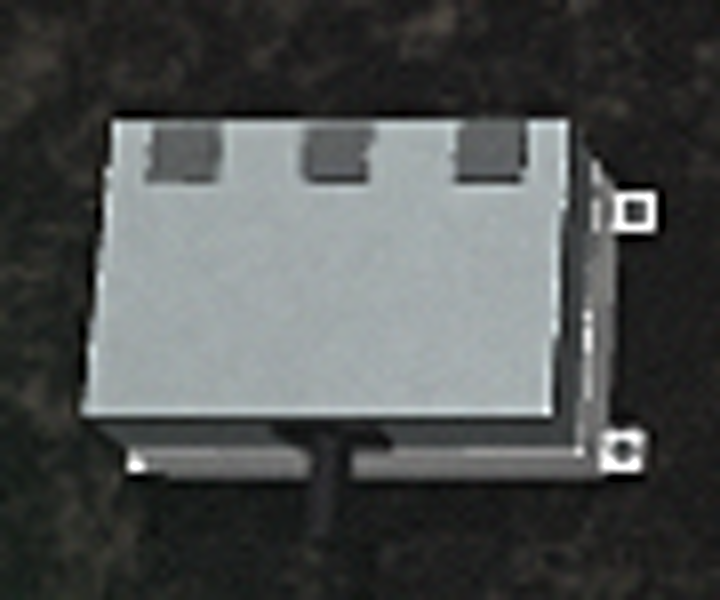

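View pics/holder_scene.png

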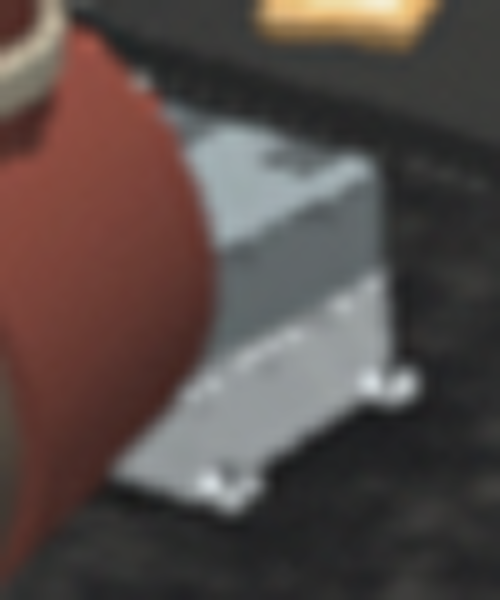

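```bash
python3 - <<'E'
from h import *
c=get_image("top"); f=lambda p:np.array(p,float)/8+[95,145]-0.45
q=lambda p,z:onz(c,f(p),z)
print("cover81 bl br fr fl",q([(112,118),(570,118),(552,415),(83,415)],.081).round(4).tolist())
b=q([(130,478),(600,478)],0); print("block bottom front",b.round(4).tolist(), "top front",q([(130,450),(580,450)],.04).round(4).tolist())
print("fin tip z .06/.075",q([(320,538)],.06).round(4),q([(320,538)],.075).round(4), "fin root",q([(335,440)],.06).round(4))
print("right side bottom",q([(617,290)],0).round(4))
bl,br,fr,fl=q([(112,118),(570,118),(552,415),(83,415)],.081)
print("yaw back,front,block,left,right",[np.arctan2(-d[0],d[1]) for d in (bl-br,fl-fr,b[0]-b[1])],[np.arctan2(d[1],d[0]) for d in (bl-fl,br-fr)])
# scene
s=get_image("scene"); g=lambda p:np.array(p,float)/10+[180,150]-0.45
r=lambda p,z:onz(s,g(p),z)
print("scene front-right edge bottom corner z0",r([(235,515)],0).round(4),"blockbottom back",r([(395,375)],0).round(4),"top right-front cover cor? 81",r([(375,165)],.081).round(4))
E
```

```text
cover81 bl br fr fl [[0.5497, 0.3934, 0.081], [0.5574, 0.2435, 0.081], [0.4593, 0.2391, 0.081], [0.4512, 0.3894, 0.081]]
block bottom front [[0.4456, 0.4015, 0.0], [0.4545, 0.2399, 0.0]] top front [[0.4481, 0.388, 0.04], [0.4563, 0.2385, 0.04]]
fin tip z .06/.075 [[0.4192 0.3149 0.06  ]] [[0.4169 0.3103 0.075 ]] fin root [[0.4514 0.3138 0.06  ]]
right side bottom [[0.5204 0.2406 0.    ]]
yaw back,front,block,left,right [np.float64(0.05083734550816146), np.float64(0.054260866323728736), np.float64(0.054907955943741225)] [np.float64(0.040143246426227575), np.float64(0.04476424871585497)]
scene front-right edge bottom corner z0 [[0.4534 0.2219 0.    ]] blockbottom back [[0.5577 0.2441 0.    ]] top right-front cover cor? 81 [[0.5551 0.2447 0.081 ]]
```

```bash
cat >> h.py <<'E'
from scipy.spatial.transform import Rotation as Ro
def to(p,yaw=0.05):
    o=get_obs(); R=Ro.from_rotvec(o["tool_rot"]); 
    T=Ro.from_euler("z",yaw)*Ro.from_euler("x",np.pi)
    d=R.inv().apply(np.array(p)-o["tool_pos"]); w=(R.inv()*T).as_rotvec()
    print("t",o["t"],"pos",o["tool_pos"].round(4),"open",round(o["opening"],4),"grip",round(o["grip_force"],1),"F",o["contact_force"].round(1),"q",o["q"].round(2)); print("turn",(w/np.pi).round(4),"shift",(d/.3).round(4))
E
python3 -c "
from h import *
to([.40,-.36,.24])"
```

```text
t 0.3 pos [ 0.2598 -0.5682  0.2309] open 0.0856 grip 0.0 F [-0.2  0.6  0. ] q [-1.26  0.05  1.61 -0.    1.48 -0.12]
turn [-0.0002  0.      0.1206] shift [ 0.7136 -0.4369 -0.0301]
```

Call:
{"fn": "carry_out", "kwargs": {
  "rows": [
    [0,0,0.12,0.73,-0.47,0,-1],
    [0,0,0.12,0.73,-0.47,0,-1],
    [0,0,0.12,0.73,-0.47,0,-1],
    [0,0,0.12,0.73,-0.47,0,-1],
    [0,0,0.12,0.73,-0.47,0,-1]
  ]
}}

```text
t: 0.8
tool_pos: [0.3953, -0.3564, 0.2314]
tool_rot: [3.14, 0.081, 0.001]
contact_force: [-0.0, 0.0, -0.8]
opening: 0.0852
grip_force: 0.0
```

```bash
python3 -c "
from h import *
to([.42,-.1,.24]);to([.42,.1,.24])"
```

```text
t 0.8 pos [ 0.3953 -0.3564  0.2314] open 0.0852 grip 0.0 F [-0.   0.  -0.8] q [-0.87 -0.17  1.83  0.    1.49  0.65]
turn [ 0.0001 -0.0001  0.0004] shift [ 0.1261 -0.8494 -0.0289]
t 0.8 pos [ 0.3953 -0.3564  0.2314] open 0.0852 grip 0.0 F [-0.   0.  -0.8] q [-0.87 -0.17  1.83  0.    1.49  0.65]
turn [ 0.0001 -0.0001  0.0004] shift [ 0.1603 -1.5152 -0.0291]
```

Call:
{"fn": "carry_out", "kwargs": {
  "rows": [
    [0,0,0,0.09,-0.75,0,-1],
    [0,0,0,0.09,-0.75,0,-1],
    [0,0,0,0.09,-0.75,0,-1],
    [0,0,0,0.09,-0.75,0,-1],
    [0,0,0,0.09,-0.75,0,-1]
  ]
}}

```text
t: 1.3
tool_pos: [0.4097, -0.1291, 0.2314]
tool_rot: [-3.14, -0.085, -0.001]
contact_force: [1.0, 0.5, -0.3]
opening: 0.0857
grip_force: 0.0
```

Call:
{"fn": "carry_out", "kwargs": {
  "rows": [
    [0,0,0,0.06,-0.75,0,-1],
    [0,0,0,0.06,-0.75,0,-1],
    [0,0,0,0.06,-0.75,0,-1],
    [0,0,0,0.06,-0.75,0,-1],
    [0,0,0,0.06,-0.75,0,-1]
  ]
}}

```text
t: 1.8
tool_pos: [0.4157, 0.0967, 0.2315]
tool_rot: [-3.14, -0.087, -0.001]
contact_force: [0.3, -0.2, -0.5]
opening: 0.0853
grip_force: 0.0
```

Call:
{"fn": "carry_out", "kwargs": {
  "rows": [
    [0,0,0,0.06,-0.72,0,-0.4],
    [0,0,0,0.06,-0.72,0,-0.4],
    [0,0,0,0.06,-0.72,0,-0.4],
    [0,0,0,0.06,-0.72,0,-0.4],
    [0,0,0,0.06,-0.72,0,-0.4]
  ]
}}

```text
t: 2.3
tool_pos: [0.4223, 0.3138, 0.2312]
tool_rot: [-3.139, -0.088, 0.0]
contact_force: [-0.8, -0.4, 0.4]
opening: 0.0596
grip_force: 0.0
```

```bash
python3 -c "
from h import *
to([.426,.312,.049])
for n in ('top','scene'):
    c=get_image(n); cv2.imwrite('pics/%s1.png'%n,c['img'])
s=c; print(proj(s,[[.43,.312,.066],[.552,.3185,.04]])); 
b=cv2.resize(s['img'][110:230,130:270],(700,600),interpolation=cv2.INTER_CUBIC); cv2.imwrite('pics/s1.png',b)
"
```

```text
t 2.3 pos [0.4223 0.3138 0.2312] open 0.0596 grip 0.0 F [-0.8 -0.4  0.4] q [ 0.5  -0.19  1.84  0.    1.49  2.01]
turn [-0.0003  0.0001  0.0019] shift [0.0122 0.0073 0.6074]
[[176.3932999  178.4658584 ]
 [201.31246011 171.81228579]]
```

View pics/s1.png

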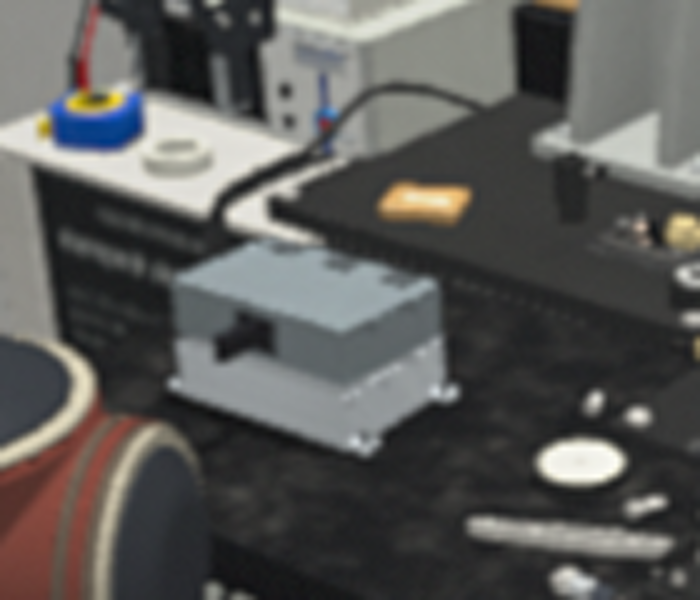

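The fin is seen in the scene crop from about (218,345) to (270,335), matching the computed grip point. The cover is nearly shut and the gripper is clear above it. I'll descend next.

Call:
{"fn": "carry_out", "kwargs": {
  "rows": [
    [0,0,0,0.012,0.007,0.15,-0.4],
    [0,0,0,0.012,0.007,0.3,-0.4],
    [0,0,0,0.012,0.007,0.43,-0.4],
    [0,0,0,0.012,0.007,0.54,-0.4],
    [0,0,0,0.012,0.007,0.607,-0.4]
  ]
}}

```text
t: 2.9
tool_pos: [0.4252, 0.3055, 0.046]
tool_rot: [3.138, 0.078, -0.006]
contact_force: [-1.2, -0.6, 0.4]
opening: 0.0596
grip_force: 0.0
```

Call:
{"fn": "carry_out", "kwargs": {
  "rows": [
    [0,0,0,0,0,0,0.95],
    [0,0,0,0,0,0,0.95],
    [0,0,0,0,0,0,0.95],
    [0,0,0,0,0,0,0.95],
    [0,0,0,0,0,0,0.95]
  ],
  "force": 25
}}

```text
t: 3.4
tool_pos: [0.4283, 0.3118, 0.0521]
tool_rot: [-3.132, -0.08, -0.007]
contact_force: [0.1, 11.2, -1.6]
opening: 0.009
grip_force: 29.2
```

```bash
python3 - <<'E'
from h import *
to([.426,.312,.049])
s=get_image('scene'); b=cv2.resize(s['img'][110:230,130:270],(700,600),interpolation=cv2.INTER_CUBIC); cv2.imwrite('pics/s2.png',b)
E
```

```text
t 3.4 pos [0.4283 0.3118 0.0521] open 0.009 grip 29.2 F [ 0.1 11.2 -1.6] q [0.49 0.   1.98 0.01 1.15 2.  ]
turn [-0.0027 -0.0016  0.0004] shift [-0.0076 -0.0009  0.0103]
```

View pics/s2.png

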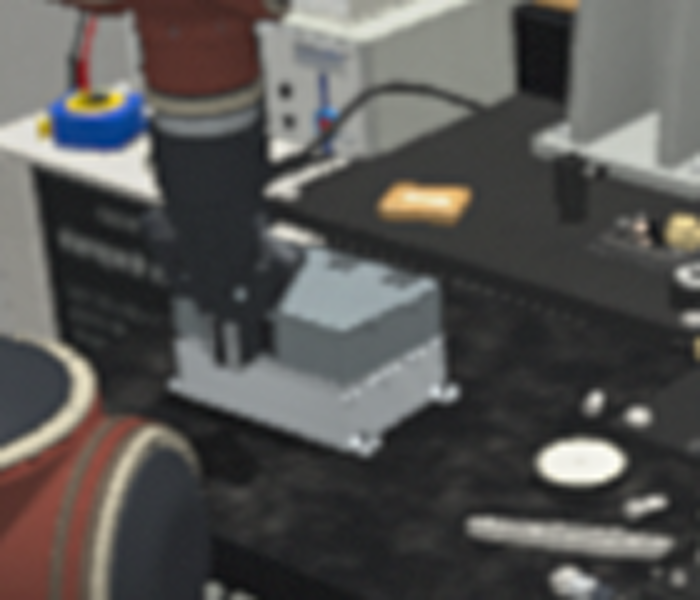

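The fingers hold the fin: opening is 9 mm at 29 N, and the picture shows the pads at crop (230,340). Now I'll swing the cover along its arc.

Call:
{"fn": "carry_out", "kwargs": {
  "rows": [
    [0,0,0,0.012,0,-0.04,0.95],
    [0,0,0,0.029,0,-0.08,0.95],
    [0,0,0,0.049,0,-0.117,0.95],
    [0,0,0,0.073,0,-0.152,0.95],
    [0,0,0,0.1,0,-0.185,0.95]
  ]
}}

```text
t: 3.95
tool_pos: [0.4569, 0.3133, 0.107]
tool_rot: [-3.132, -0.081, -0.003]
contact_force: [0.8, 13.9, -6.4]
opening: 0.0094
grip_force: 28.0
```

```bash
python3 - <<'E'
from h import *
o=get_obs(); to(o["tool_pos"])
p=o["tool_pos"]+[0,0,.019]; u=np.array([.9987,.05,0]); d=p-np.array([.552,.3185,.04]); x=d@u; print("r,phi",np.hypot(x,d[2]),np.arctan2(d[2],-x))
E
```

```text
t 3.95 pos [0.4569 0.3133 0.107 ] open 0.0094 grip 28.0 F [ 0.8 13.9 -6.4] q [ 0.46 -0.01  1.89  0.01  1.25  1.98]
turn [-0.0027 -0.0007  0.0006] shift [0. 0. 0.]
r,phi 0.1283145163000174 0.734616995648016
```

Call:
{"fn": "carry_out", "kwargs": {
  "rows": [
    [0,0,0,0.03,0,-0.03,0.95],
    [0,0,0,0.063,0,-0.056,0.95],
    [0,0,0,0.099,0,-0.08,0.95],
    [0,0,0,0.137,0,-0.099,0.95],
    [0,0,0,0.176,0,-0.115,0.95]
  ]
}}

```text
t: 4.45
tool_pos: [0.5089, 0.3162, 0.1414]
tool_rot: [-3.132, -0.082, 0.0]
contact_force: [-3.1, 11.8, -3.1]
opening: 0.0094
grip_force: 28.2
```

Call:
{"fn": "carry_out", "kwargs": {
  "rows": [
    [0,0,0,0.041,0,-0.012,0.95],
    [0,0,0,0.083,0,-0.019,0.95],
    [0,0,0,0.125,0,-0.022,0.95],
    [0,0,0,0.167,0,-0.021,0.95],
    [0,0,0,0.21,0,-0.016,0.95]
  ]
}}

```text
t: 4.95
tool_pos: [0.5722, 0.3198, 0.1469]
tool_rot: [-3.133, -0.083, -0.002]
contact_force: [-3.1, 11.6, 0.1]
opening: 0.0096
grip_force: 29.8
```

```bash
python3 - <<'E'
from h import *
o=get_obs(); to(o["tool_pos"])
p=o["tool_pos"]+[0,0,.019]; u=np.array([.9987,.05,0]); d=p-np.array([.552,.3185,.04]); x=d@u; print("r,phi",np.hypot(x,d[2]),np.arctan2(d[2],-x))
s=get_image('scene'); b=cv2.resize(s['img'][110:230,130:270],(700,600),interpolation=cv2.INTER_CUBIC); cv2.imwrite('pics/s3.png',b)
E
```

```text
t 4.95 pos [0.5722 0.3198 0.1469] open 0.0096 grip 29.8 F [-3.1 11.6  0.1] q [0.39 0.18 1.62 0.01 1.34 1.91]
turn [-0.0025 -0.0004  0.001 ] shift [0. 0. 0.]
r,phi 0.1275585465371712 1.7305036495011488
```

View pics/s3.png

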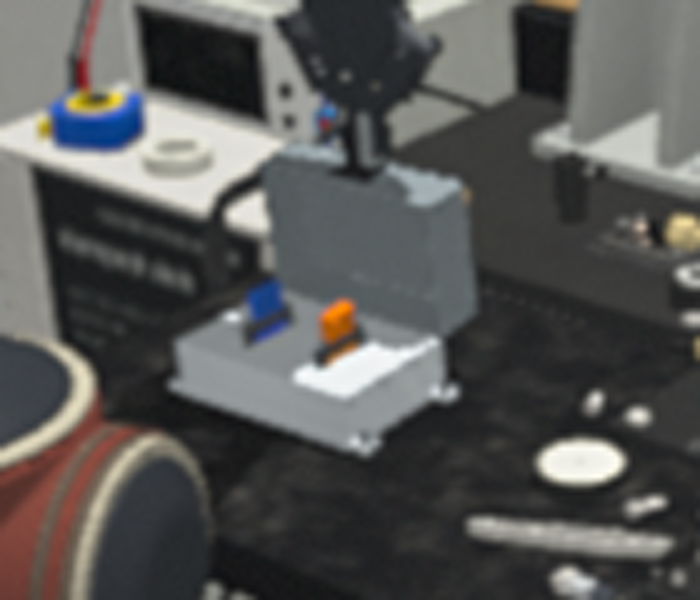

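The cover stands about upright. The orange tab is at crop (338,320), in the slot toward -y, and the blue tab is at (265,300). I'll push the cover a little further, then release it.

Call:
{"fn": "carry_out", "kwargs": {
  "rows": [
    [0,0,0,0.042,0,0.009,0.95],
    [0,0,0,0.08,0,0.021,0.95],
    [0,0,0,0.08,0,0.021,0.3],
    [0,0,0,0.08,0,0.021,0],
    [0,0,0,0.08,0,0.021,0]
  ]
}}

```text
t: 5.5
tool_pos: [0.5966, 0.3169, 0.1389]
tool_rot: [-3.14, -0.081, -0.002]
contact_force: [0.3, -0.3, -0.0]
opening: 0.0428
grip_force: 0.0
```

Call:
{"fn": "carry_out", "kwargs": {
  "rows": [
    [0,0,0,0,0,-0.1,0],
    [0,0,0,0,0,-0.25,0],
    [0,0,0,-0.1,0,-0.33,0],
    [0,0,0,-0.25,0,-0.33,0],
    [0,0,0,-0.4,0,-0.33,0]
  ]
}}

```text
t: 6.0
tool_pos: [0.476, 0.3106, 0.239]
tool_rot: [-3.139, -0.079, -0.005]
contact_force: [-1.2, -0.2, -0.2]
opening: 0.0427
grip_force: 0.0
```

```bash
python3 - <<'E'
from h import *
t=get_image('top'); s=get_image('scene')
def cen(c,lo,hi,box):
    h=cv2.cvtColor(c["img"],cv2.COLOR_BGR2HSV); m=cv2.inRange(h,lo,hi); r=np.zeros_like(m); x0,y0,x1,y1=box; r[y0:y1,x0:x1]=255
    n,_,st,ce=cv2.connectedComponentsWithStats(m&r); k=1+np.argsort(-st[1:,4])[:3]; return [(st[i].tolist(),ce[i].round(1).tolist()) for i in k]
O=((5,150,120),(20,255,255)); B=((108,120,60),(128,255,255))
for n,c,b in(("top",t,(95,140,190,230)),("scene",s,(160,150,240,200))): print(n,cen(c,*O,b),cen(c,*B,b))
hc=np.array([.502,.316]);u=np.array([.9987,.05]);v=np.array([-.05,.9987])
for sg in(-1,1):
    P=[*(hc-.005*u+sg*.032*v),.064]; print("pred",np.round(P,4),proj(t,P),proj(s,P))
o=get_obs(); to([.498,.284,.2])
b=np.hstack([cv2.resize(t['img'][140:220,95:190],(475,400),interpolation=cv2.INTER_CUBIC)]); cv2.imwrite('pics/t4.png',b)
b=cv2.resize(s['img'][110:230,130:270],(700,600),interpolation=cv2.INTER_CUBIC); cv2.imwrite('pics/s4.png',b)
E
```

```text
top [([148, 177, 5, 10, 44], [149.8, 181.8]), ([98, 170, 5, 3, 8], [99.4, 170.8]), ([99, 179, 5, 3, 5], [101.0, 180.0])] [([123, 177, 7, 13, 62], [125.8, 182.5])]
scene [([195, 170, 6, 8, 34], [197.2, 173.5]), ([199, 179, 1, 1, 1], [199.0, 179.0])] [([179, 165, 7, 9, 44], [182.6, 168.9]), ([181, 174, 5, 3, 5], [183.0, 175.2])]
pred [0.4986 0.2838 0.064 ] [[149.49840597 182.09391718]] [[197.3596711 173.6600893]]
pred [0.4954 0.3477 0.064 ] [[125.16215015 182.02411737]] [[183.08766076 169.23992952]]
t 6.1 pos [0.4715 0.3101 0.2359] open 0.0426 grip 0.0 F [ 0.1 -0.1 -1.4] q [ 0.45 -0.09  1.75  0.    1.49  1.97]
turn [0.0002 0.0009 0.0012] shift [0.0839 0.0917 0.1193]
```

View pics/s4.png

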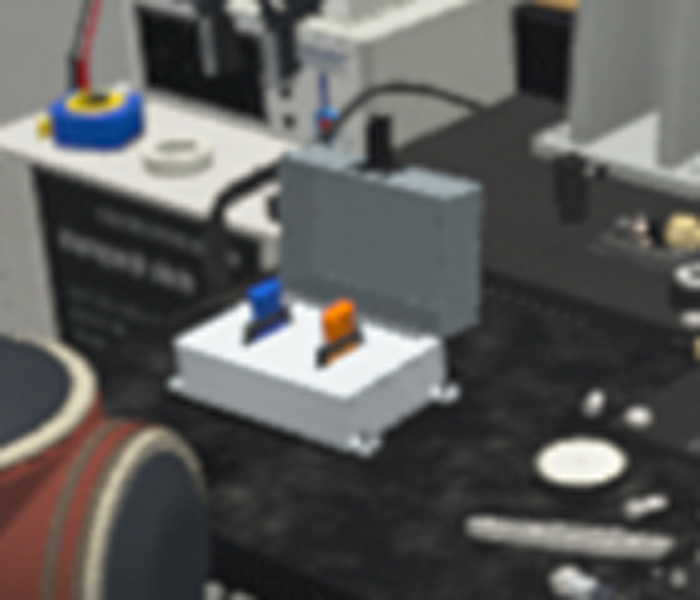

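The cover stays open and leans back, and both tabs are where predicted: orange at (0.4985, 0.2838, 0.064). Next I'll align above the orange tab.

Call:
{"fn": "carry_out", "kwargs": {
  "rows": [
    [0,0,0,0.045,0.045,0.1,0],
    [0,0,0,0.086,0.092,0.2,0],
    [0,0,0,0.086,0.092,0.3,0],
    [0,0,0,0.086,0.092,0.3,0],
    [0,0,0,0.086,0.092,0.3,0]
  ]
}}

```text
t: 6.6
tool_pos: [0.5038, 0.2845, 0.1471]
tool_rot: [3.14, 0.081, -0.0]
contact_force: [-0.3, 0.3, 0.1]
opening: 0.0425
grip_force: 0.0
```

```bash
python3 - <<'E'
from h import *
to([.4985,.2838,.048])
E
```

```text
t 6.6 pos [0.5038 0.2845 0.1471] open 0.0425 grip 0.0 F [-0.3  0.3  0.1] q [ 0.39  0.01  1.8  -0.    1.33  1.9 ]
turn [0.0001 0.0001 0.0005] shift [-0.0177  0.0012  0.3303]
```

Call:
{"fn": "carry_out", "kwargs": {
  "rows": [
    [0,0,0,-0.012,0.001,0.1,0],
    [0,0,0,-0.012,0.001,0.2,0],
    [0,0,0,-0.012,0.001,0.28,0],
    [0,0,0,-0.012,0.001,0.325,0],
    [0,0,0,-0.012,0.001,0.325,0]
  ]
}}

```text
t: 7.1
tool_pos: [0.4998, 0.2843, 0.049]
tool_rot: [3.14, 0.082, -0.002]
contact_force: [-0.6, 0.2, -0.5]
opening: 0.0424
grip_force: 0.0
```

```bash
python3 - <<'E'
from h import *
to([.4985,.2838,.048])
E
```

```text
t 7.1 pos [0.4998 0.2843 0.049 ] open 0.0424 grip 0.0 F [-0.6  0.2 -0.5] q [ 0.39  0.12  1.87 -0.    1.16  1.91]
turn [0.0001 0.0003 0.0007] shift [-0.0045  0.0013  0.0032]
```

Call:
{"fn": "carry_out", "kwargs": {
  "rows": [
    [0,0,0,0,0,0,0.6],
    [0,0,0,0,0,0,0.95],
    [0,0,0,0,0,0,0.95],
    [0,0,0,0,0,0,0.95],
    [0,0,0,0,0,0,0.95]
  ],
  "force": 40
}}

```text
t: 7.6
tool_pos: [0.5018, 0.2847, 0.0516]
tool_rot: [-3.139, -0.081, -0.006]
contact_force: [-0.5, -0.2, 5.8]
opening: 0.0091
grip_force: 42.0
```

```bash
python3 - <<'E'
from h import *
to([.4985,.2838,.048])
E
```

```text
t 7.6 pos [0.5018 0.2847 0.0516] open 0.0091 grip 42.0 F [-0.5 -0.2  5.8] q [ 0.39  0.12  1.86 -0.    1.16  1.91]
turn [-0.0004 -0.0012  0.0006] shift [-0.0112  0.0025  0.012 ]
```

Call:
{"fn": "carry_out", "kwargs": {
  "rows": [
    [0,0,0,0,0,-0.05,0.95],
    [0,0,0,0,0,-0.1,0.95],
    [0,0,0,0,0,-0.16,0.95],
    [0,0,0,0,0,-0.22,0.95],
    [0,0,0,0,0,-0.28,0.95]
  ]
}}

```text
t: 8.1
tool_pos: [0.4997, 0.2843, 0.135]
tool_rot: [-3.14, -0.081, 0.001]
contact_force: [0.0, -0.6, -0.1]
opening: 0.0092
grip_force: 40.9
```

Call:
{"fn": "carry_out", "kwargs": {
  "rows": [
    [0,0,0,0,0,-0.08,0.95],
    [0,0,0,0,0,-0.17,0.95],
    [0,0,0,0,0,-0.26,0.95],
    [0,0,0,0,0,-0.34,0.95],
    [0,0,0,0,0,-0.38,0.95]
  ]
}}

```text
t: 8.6
tool_pos: [0.5006, 0.2846, 0.2513]
tool_rot: [-3.139, -0.082, -0.006]
contact_force: [-0.0, 0.0, -0.9]
opening: 0.0091
grip_force: 41.0
```

```bash
python3 - <<'E'
from h import *
to([.43,.1,.25])
s=get_image('scene'); b=cv2.resize(s['img'][80:230,130:305],(700,600),interpolation=cv2.INTER_CUBIC); cv2.imwrite('pics/s5.png',b)
E
```

```text
t 8.6 pos [0.5006 0.2846 0.2513] open 0.0091 grip 41.0 F [-0.   0.  -0.9] q [ 0.39 -0.08  1.71  0.    1.51  1.91]
turn [-0.0006 -0.0013  0.0006] shift [-0.2671  0.6023  0.0022]
```

View pics/s5.png

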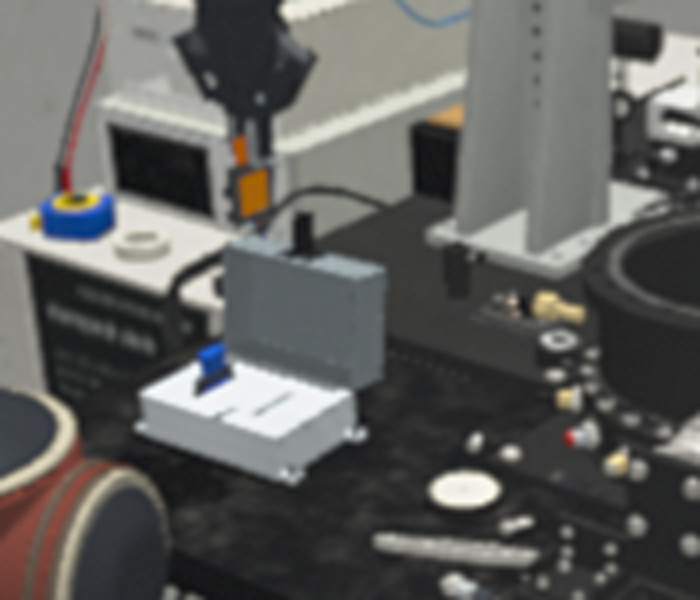

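The orange plate hangs upright in the gripper, its glass at crop (255,192). The blue plate is still in its slot and the cover is open. I'll carry the plate to the pad.

Call:
{"fn": "carry_out", "kwargs": {
  "rows": [
    [0,0,0,-0.04,0.09,0,0.95],
    [0,0,0,-0.1,0.22,0,0.95],
    [0,0,0,-0.16,0.36,0,0.95],
    [0,0,0,-0.22,0.5,0,0.95],
    [0,0,0,-0.27,0.63,0,0.95]
  ]
}}

```text
t: 9.15
tool_pos: [0.4272, 0.0899, 0.246]
tool_rot: [3.14, 0.082, -0.003]
contact_force: [1.1, -0.3, -0.7]
opening: 0.009
grip_force: 41.0
```

Call:
{"fn": "carry_out", "kwargs": {
  "rows": [
    [0,0,0,0,0.14,0,0.95],
    [0,0,0,0,0.28,0,0.95],
    [0,0,0,0,0.42,0,0.95],
    [0,0,0,0,0.56,0,0.95],
    [0,0,0,0,0.7,0,0.95]
  ]
}}

```text
t: 9.65
tool_pos: [0.4389, -0.1198, 0.2463]
tool_rot: [-3.139, -0.081, 0.002]
contact_force: [0.5, -0.8, -0.4]
opening: 0.009
grip_force: 41.0
```

```bash
python3 - <<'E'
from h import *
to([.4225,-.2347,.16])
E
```

```text
t 9.65 pos [ 0.4389 -0.1198  0.2463] open 0.009 grip 41.0 F [ 0.5 -0.8 -0.4] q [-0.43 -0.38  1.97  0.    1.55  1.09]
turn [-0.0003  0.0004  0.0005] shift [-0.0741  0.3799  0.2872]
```

Call:
{"fn": "carry_out", "kwargs": {
  "rows": [
    [0,0,0,-0.03,0.13,0,0.95],
    [0,0,0,-0.06,0.26,0,0.95],
    [0,0,0,-0.074,0.35,0.05,0.95],
    [0,0,0,-0.074,0.38,0.12,0.95],
    [0,0,0,-0.074,0.38,0.2,0.95]
  ]
}}

```text
t: 10.15
tool_pos: [0.423, -0.2348, 0.1862]
tool_rot: [-3.14, -0.077, 0.0]
contact_force: [0.8, 0.7, -1.0]
opening: 0.0092
grip_force: 41.0
```

Call:
{"fn": "carry_out", "kwargs": {
  "rows": [
    [0,0,0,0,0,0.06,0.95],
    [0,0,0,0,0,0.085,0.95],
    [0,0,0,0,0,0.085,0.95],
    [0,0,0,0,0,0.085,0.95],
    [0,0,0,0,0,0.085,0.95]
  ]
}}

```text
t: 10.65
tool_pos: [0.4242, -0.2339, 0.1631]
tool_rot: [3.139, 0.082, 0.003]
contact_force: [0.5, 0.3, -0.1]
opening: 0.0093
grip_force: 41.0
```

```bash
python3 - <<'E'
from h import *
to([.4225,-.2347,.16])
s=get_image('scene'); t=get_image('top')
for n,c in(("scene",s),("top",t)):
    h=cv2.cvtColor(c["img"],cv2.COLOR_BGR2HSV); m=cv2.inRange(h,(5,150,120),(20,255,255)); u,v=proj(c,[.4205,-.2347,.172])[0]; r=np.zeros_like(m); r[int(v)-15:int(v)+35,int(u)-20:int(u)+20]=255
    ce=cv2.connectedComponentsWithStats(m&r); print(n,"pred tab",u,v,ce[2][1:].tolist(),ce[3][1:].round(1).tolist())
u,v=proj(s,[.42,-.235,.09])[0].astype(int); cv2.imwrite("pics/s6.png",cv2.resize(s["img"][v-75:v+75,u-87:u+88],(700,600),interpolation=cv2.INTER_CUBIC))
E
```

```text
t 10.65 pos [ 0.4242 -0.2339  0.1631] open 0.0093 grip 41.0 F [ 0.5  0.3 -0.1] q [-0.66 -0.24  2.    0.    1.38  0.86]
turn [ 0.0005 -0.0005  0.0006] shift [-0.006   0.0025  0.0104]
scene pred tab 324.0148847218609 198.9733832866634 [[321, 194, 4, 10, 33], [321, 205, 6, 13, 54]] [[322.5, 198.4], [323.7, 211.0]]
top pred tab 359.5907938565472 215.64445153604245 [[348, 201, 1, 1, 1], [350, 200, 3, 2, 3], [355, 200, 4, 3, 6], [344, 202, 2, 2, 3], [351, 203, 1, 1, 1], [352, 205, 2, 1, 2], [355, 204, 1, 1, 1], [341, 207, 1, 1, 1], [345, 206, 2, 1, 2], [340, 209, 5, 3, 6], [345, 208, 2, 3, 3], [347, 208, 1, 1, 1], [348, 210, 1, 1, 1], [350, 210, 1, 1, 1], [339, 213, 3, 2, 3], [347, 212, 2, 2, 3], [350, 212, 1, 1, 1], [352, 212, 1, 1, 1], [353, 213, 2, 4, 5], [340, 215, 6, 5, 12], [349, 215, 2, 2, 2], [354, 216, 3, 4, 5], [358, 216, 1, 1, 1], [349, 218, 1, 1, 1], [352, 218, 1, 1, 1], [359, 218, 1, 1, 1], [361, 218, 3, 3, 5], [340, 221, 1, 3, 3], [350, 220, 3, 2, 3], [354, 221, 8, 12, 25], [359, 220, 1, 1, 1], [349, 223, 4, 4, 6], [361, 223, 1, 1, 1], [364, 222, 1, 1, 1], [366, 222, 2, 2, 2]
[... 2194 characters left out ...]
1.0, 234.0], [366.5, 234.5], [373.4, 235.2], [345.0, 236.0], [347.8, 237.0], [351.5, 236.5], [360.0, 237.0], [363.4, 237.2], [368.5, 237.5], [342.0, 239.0], [344.5, 238.0], [354.0, 238.0], [356.0, 239.0], [370.0, 239.7], [373.0, 238.0], [375.0, 239.5], [377.6, 239.8], [341.0, 241.0], [344.3, 242.0], [347.3, 242.0], [350.0, 240.0], [354.0, 240.0], [366.0, 241.0], [372.8, 241.5], [354.9, 244.8], [368.0, 243.0], [343.3, 245.0], [363.0, 245.0], [372.6, 246.7], [374.0, 244.0], [376.0, 244.5], [341.0, 248.2], [360.0, 246.0], [363.0, 247.0], [365.0, 247.0], [367.0, 247.0], [377.0, 247.0], [339.0, 249.0], [346.0, 248.5], [350.2, 248.5], [357.0, 249.0], [361.5, 248.8], [367.0, 249.0], [377.0, 249.0]]
```

View pics/s6.png

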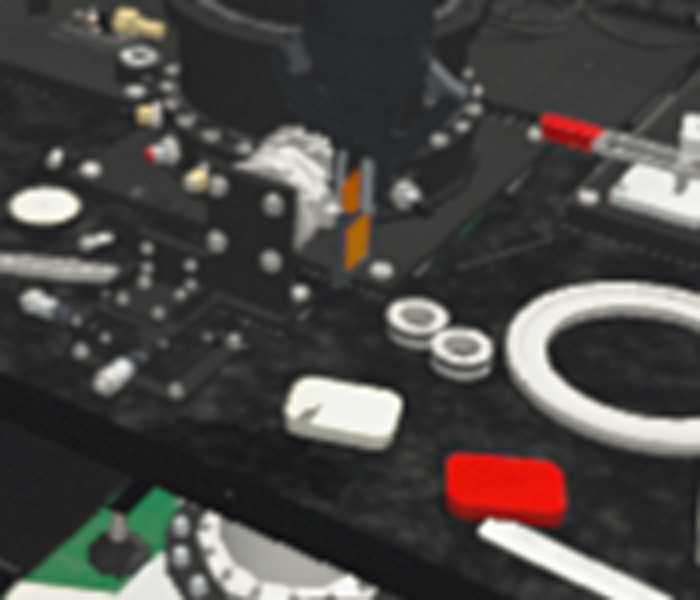

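The plate is upright over the white pad. Its tab is within 2 px of the prediction for the pad's centre, and the pad and rings have not moved. I'll let it settle and hand in.

Call:
{"fn": "carry_out", "kwargs": {
  "rows": [
    [0,0,0,0,0,0,0.95],
    [0,0,0,0,0,0,0.95],
    [0,0,0,0,0,0,0.95],
    [0,0,0,0,0,0,0.95],
    [0,0,0,0,0,0,0.95]
  ]
}}

```text
t: 11.25
tool_pos: [0.4236, -0.2335, 0.1617]
tool_rot: [-3.14, -0.081, 0.0]
contact_force: [0.4, 0.0, -1.1]
opening: 0.0096
grip_force: 41.0
```

```bash
python3 -c "
from station import finish_job
print(finish_job())"
```

```text
the job is handed in; nothing more can be done
None
```

The job is handed in at about 11 s, with no verdict returned: the cover stands open, the blue plate was still in its slot when last seen, and the orange plate is held upright and still over the middle of the white pad, its lower edge about 10 cm above it.

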